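# Seat the board in the test fixture, bring the probes fully down and start the test

## Robot

A 6-joint arm with a two-finger parallel gripper is mounted at the origin on a cart in front of the work surface, level with it; the furniture and walls round the work are solid. World frame = base frame: x ahead of the robot, y to its left, z up, the work surface at z = 0. Lengths are in m, angles in rad, forces in N, time in s.
With the tool pointing down it reaches from about 0.375 to 0.9 m from the base axis. Payload 3.1 kg.
Tool frame: the origin (TCP) lies where the fingers leave the gripper's body, on its centre line; the fingertips stand 70 mm ahead of it and the grasp point (between the pads) lies 51 mm ahead of it; z points along the fingers, y is the line along which they close (so a half turn about z gives the same grasp; the last joint's range is limited). The gripper opens to 87 mm and grips with 3 to 60 N. Pads are 19 mm wide; open, the fingers measure 117 mm over their backs; the gripper's body (75 mm by 190 mm) begins 51 mm behind the grasp point.
Start: joints at [-0.902, 0.527, 1.433, -0, 1.181, -0.178], TCP at [0.468, -0.414, 0.292] pointing down, gripper open.
Joint ranges: [-3.08, 3.08], [-0.75, 2.2], [0.22, 2.44], [-1.43, 4.57], [0, 2.65], [-2.85, 2.85]. Speed limits (rad/s): [2.79, 2.79, 3.14, 3.14, 3.14, 3.14].

## Interface

Orientations are given as a unit quaternion [x, y, z, w].
In Python, from rig import robot gives the robot as it stands.
- The arm moves only by the tool send_rows, never from a script. Its argument "deltas" is text: rows parted by semicolons, each of 7 numbers parted by spaces: the shift along the tool's x, y, z in mm, then the turn, a rotation vector about the tool's x, y, z in degrees, then the opening, from 0 (shut) to 1 (fully open). A call has 1 to 10 rows; each row shifts and turns the commanded pose from where the row before left it, along the tool's axes as they then stand; what a row does not reach is not made up. A row lasts 1/8 s, in which the tool goes at most 62.5 mm and 10.7 degrees, less where a joint would pass 70% of its speed; a pose out of reach is approached as far as the arm can. A call is refused whole if a number of a shift passes 62.5 or a number of a turn 10.7, either way. A call with a gripper value outside its range is refused whole. The fingers move at their own pace and stop on an object; "newtons" is the grip in N (left out, the last holds). Time passes only in rows, so rows that do not move let the fingers close. It gives the time, the measured TCP pose, the force, the opening and the grip force at its end, in the units of the state.
- robot.get_obs(): the state, without advancing time (a new reading comes with each control period).
- robot.camera(name): name is "side" or "top"; returns a dict with "image" (384x512x3 uint8, red, green, blue), "depth" (384x512 float32, m along the optical axis (not along the pixel's ray), 0 where there is no reading), "fovy" (degrees; the focal length in pixels is half the picture's height over the tangent of half this angle, whatever the lens; pixels are square), "cx", "cy" (the principal point, pixels), "rvec" (rotation vector, rad) and "tvec" (3), from world to camera coordinates, as OpenCV has them. Camera axes: x right, y down, z forward; pixel columns grow to the right and rows downward; lengths in m; the calibration is good to about 2 mm. A picture is of the moment at which its call begins.
- robot.hand_in(): hands the job in; it is judged then, once.
Trained networks look in the newest picture that a camera, given by its name, has taken for a name from the list of things; names that differ only in an ending like _2 or _b are one class to them, and where a whole thing is asked for, a point or a joint stands for the part that bears it (a point fixed in the world has none). Each returns a list of dicts, best first, with "p" (0 to 1); they miss things now and then, are a little off and sometimes report something else, mostly with a low value. They report only what shows in the picture. A call takes as long as a camera call.
- robot.find_in(camera, thing): "box" ([left, top, right, bottom] in pixels, round what is visible of it).
- robot.cut_out(camera, thing): "region" (384x512 bool, what is visible of it) and "box" ([left, top, right, bottom] in pixels, round what is visible of it).
The state is a dict: "time": time; "q": joint angles; "joint_velocities": joint speeds; "joint_torque": joint torques, N m; "position": TCP position; "tool_rot": TCP orientation; "ft_force": force on the tool from outside, world axes, zero at the start; "moment": the same for the moment, N m; "grip_width": finger opening in m; "grip_force": force on a finger pad.
Only numpy, scipy, OpenCV 4.12 (cv2) and the standard library are available. Lean on these libraries where they do the work, as an engineer would, in place of code of your own. Each camera call takes 0.05 s, during which the arm holds its last target. There are 200 camera calls.

## Task

Put the circuit board in the small test fixture under test, pushing with the fingertips and picking nothing up. Push the board along its guides until it is fully home against the back stops; only then push the fixture's hand lever away, past its first notch (where the probes only just touch) right through to the second stop, where it stays; last, press the start button fully down and let go. Leave everything that lies around the fixture where it is.

Things in the scene. Friction and masses are not known exactly. Their poses are not given: they have to be found in the camera images.
- fixture: test fixture fixed to the mat: grey box, aluminium deck, 150 mm deep (its x), 170 mm wide (its y), deck top 38 mm above the mat. Origin: centre of its underside, on the mat. x points from its front (where the board sticks out; face at x = -75 mm) to its back, y to its left, z up; its place and yaw vary. Left half: the board lane. Right half: lever, and start button before it
- back_stop (a point): face of the two rigid back stop pins, on the lane's centre line, level with the board's underside: fixture frame x = +37, y = +28, z = 42 mm. The middle of the board's back edge touches here when home. The lane is a black nest plate, top 42 mm above the mat, between two guide rails 74 mm apart and 7.5 mm high
- board: green circuit board in the lane, loose, 120 x 70 mm, bare card 2 mm thick, parts on it to 12 mm high, 60 g (other green boards lie elsewhere). Origin: centre of its underside. Its y axis is its long axis, along the fixture's x (board yaw = fixture yaw + 90 degrees). It starts 18 to 38 mm short of home; home its centre is at x = -23, y = +28, z = 42 mm in the fixture's frame. Slides with under 1 N
- board_front (a point): middle of the board's front short edge, 60 mm from its centre, at the underside of the card: push here towards the fixture's +x. Even at home it overhangs the front of the box by 8 mm (fixture x = -83 mm), so a fingertip that reaches below the card can push it all the way without touching the box
- probe_head: aluminium plate 86 x 94 x 9 mm over the back of the lane (fixture x = -11 to +75, y = -19 to +75 mm), moved down by the lever; nothing to push here. Origin: lane centre line, its underside: 76 mm above the mat when up, 62 mm when down. Two columns and a tie bar behind it reach 122 mm
- lever (a joint): angle of the two-stage hand lever, rad. 0: leaning 0.35 rad to the fixture's front, probes up. About 0.43: first notch, near upright, probes just touch. 1.0: second stop, rigid, leaning 0.65 rad to the back, probes fully compressed. Push it towards the fixture's +x. Detents hold all three places: about 8 N at the grip starts it, 10 N takes it out of the first notch (more if it rubs), then it snaps to the second stop
- lever_grip (a point): centre of the black cross grip on the lever's end, a round bar 20 mm thick and 36 mm long across the swing (along the fixture's y); it swings in the fixture's upright x-z plane at y = -58 mm: x = -17, z = 126 mm (fixture frame) with the lever back, x = +19, z = 131 in the first notch, x = +63, z = 114 at the second stop. Below it a flat steel blade, 30 mm wide and 7 mm thick, down to 39 mm from the pivot
- lever_pivot (a point): the lever's hinge axis (along the fixture's y), 85 mm from the grip's centre: fixture frame x = +12, y = -58, z = 46 mm. Round it two grey cheeks, 66 mm across and 36 mm wide in all, their top 79 mm above the mat; the lever moves in the slot between
- start (a joint): travel of the start button, m: 0 released, 0.005 fully down; it springs back. Fully down takes about 4 N, straight down
- start_top (a point): centre of the top of the start button, a round black push button 20 mm across in a steel collar 36 mm across, on the deck in front of the lever: fixture frame x = -52, y = -58, z = 55 mm when released
- solder_spool: bystander: solder spool, 60 mm across, 31 mm high, right of the fixture. Origin: centre of its underside
- flux_bottle: bystander: flux bottle with needle, 42 mm across, 125 mm high, standing at the right corner of the mat. Origin: centre of its underside
- esd_brush: bystander: black brush, 136 x 17 x 9 mm, lying behind the fixture. Origin: centre of its underside
- tape_roll: bystander: yellow tape roll, 56 mm across, 18 mm high, on the bench left of the mat. Origin: centre of its underside
- pin_bin: bystander: small open blue bin, 60 x 80 x 35 mm, at the corner of the mat nearest the robot. Origin: centre of its underside
- tweezers: bystander: steel tweezers, 124 x 9 x 9 mm, lying on the mat on the robot's side. Origin: centre of its underside

How it is judged:
By the outcome, as a careful person would: the job done as asked, in the order asked, and still so for the second after the job is handed in, with the robot touching nothing.
It also fails if it takes over 51 s, if anything falls off the work surface, if the arm or the gripper's body presses on something with over 40 N, if the wrist force passes 120 N, or if a joint passes its speed limit or range.

## Working session

There is one attempt and no reset: what is moved stays moved. The work goes in short steps, Python scripts to look and compute and a tool call to move; the robot and the scene stay as the last step left them, time stands still between calls to the robot, and variables do not carry over. Pictures are saved under pics/ and viewed, at most 10 in all, crops included, and the job is handed in when it is done.

Besides the shell and the picture viewer there is one more tool, called after "Request:" in YAML: its name, and indented under it one key for each argument. send_rows: Moves the arm, as the interface text tells. Its arguments: {"type":"object","properties":{"deltas":{"type":"string"},"newtons":{"type":"number"}},"required":["deltas"]}

```bash
mkdir -p pics; ls
cat > h.py <<'E'
import numpy as np, cv2
from rig import robot
def K(c):
    f=c["image"].shape[0]/2/np.tan(np.radians(c["fovy"])/2); return f
def cloud(c):
    f=K(c);d=c["depth"];v,u=np.mgrid[:384,:512]
    P=np.stack([(u-c["cx"])/f*d,(v-c["cy"])/f*d,d],-1)
    R=cv2.Rodrigues(np.array(c["rvec"],float))[0]
    return (P-np.array(c["tvec"]))@R   # R^T (p-t)
def proj(c,p):
    R=cv2.Rodrigues(np.array(c["rvec"],float))[0]
    q=np.atleast_2d(p)@R.T+np.array(c["tvec"]);f=K(c)
    return np.c_[q[:,0]/q[:,2]*f+c["cx"],q[:,1]/q[:,2]*f+c["cy"]]
E
python3 - <<'E'
from h import *
for n in ("side","top"):
    c=robot.camera(n);cv2.imwrite(f"pics/{n}0.png",c["image"][...,::-1])
    np.savez(f"{n}0.npz",**c)
    P=cloud(c)
    for t in ("fixture","board","probe_head","lever","start","lever_grip","flux_bottle"):
        for r in robot.cut_out(n,t)[:2]:
            m=r["region"]&(c["depth"]>0)
            print(n,t,round(r["p"],2),np.round(r["box"]),np.round(np.median(P[m],0),3) if m.any() else None)
E
```

```text
pics
side fixture 0.92 [236. 180. 314. 245.] [ 0.592 -0.205  0.057]
side fixture 0.32 [240. 178. 258. 208.] [ 0.532 -0.229  0.115]
side board 0.77 [260. 171. 291. 196.] [ 0.497 -0.118  0.046]
side probe_head 0.64 [266. 187. 315. 225.] [ 0.598 -0.169  0.087]
side lever 0.5 [243. 179. 257. 205.] [ 0.532 -0.228  0.113]
side lever_grip 0.88 [241. 178. 257. 209.] [ 0.532 -0.228  0.115]
side flux_bottle 0.94 [192. 251. 215. 284.] [ 0.606 -0.414  0.057]
top fixture 0.87 [209. 123. 300. 211.] [ 0.574 -0.19   0.071]
top board 0.94 [213. 166. 255. 216.] [ 0.514 -0.125  0.043]
top board 0.6 [266. 200. 275. 204.] [ 0.492 -0.209  0.058]
top probe_head 0.66 [222. 129. 276. 174.] [ 0.594 -0.161  0.086]
top lever 0.59 [272. 177. 287. 191.] [ 0.527 -0.224  0.133]
top lever 0.49 [256. 120. 313. 148.] [ 0.652 -0.244  0.007]
top start 0.53 [266. 196. 271. 203.] [ 0.492 -0.209  0.058]
top lever_grip 0.45 [270. 174. 285. 188.] [ 0.527 -0.225  0.132]
top lever_grip 0.37 [212. 124. 300. 212.] [ 0.574 -0.191  0.076]
top flux_bottle 0.87 [343. 141. 365. 163.] [ 0.592 -0.4    0.061]
```

```bash
python3 -c "
import cv2,numpy as np
a=cv2.imread('pics/side0.png');b=cv2.imread('pics/top0.png')
print(a.shape)"
```

```text
(384, 512, 3)
```

View pics/top0.png

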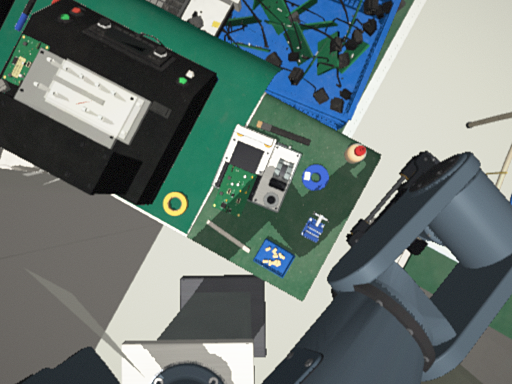

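View pics/side0.png

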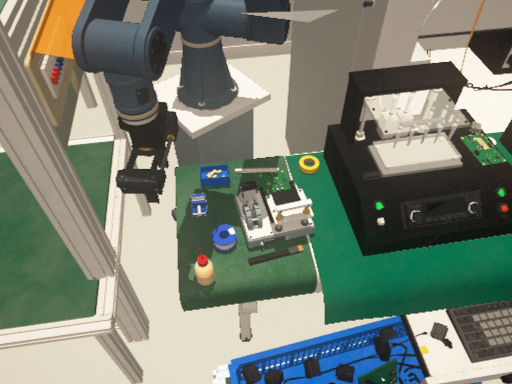

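The top view shows the fixture at about (255,170), rotated by about -25°, with the board sticking out at (235,195), tweezers at (228,236) and the blue bin at (273,257). The side view shows the same fixture at (275,210), with the lever leaning to its front. I'll fit the fixture's pose to the depth points.

```bash
cat > fit.py <<'E'
from h import *
from scipy.optimize import least_squares
# boxes in fixture frame: centre, half-size
B=np.array([[0,0,19,75,85,19],[32,28,80.5,43,47,4.5],[12,-58,60,33,18,19],[-17,-58,126,10,18,10],[-52,-58,46,16,16,6]])/1e3
def sdf(p):
    q=np.abs(p[:,None]-B[None,:,:3])-B[None,:,3:]
    return np.abs(np.linalg.norm(np.maximum(q,0),axis=2)+np.minimum(q.max(2),0)).min(1)
def tof(W,x):
    c,s=np.cos(x[2]),np.sin(x[2]);d=W-[x[0],x[1],0]
    return np.c_[c*d[:,0]+s*d[:,1],-s*d[:,0]+c*d[:,1],d[:,2]]
def tow(F,x):
    c,s=np.cos(x[2]),np.sin(x[2]);F=np.atleast_2d(F)
    return np.c_[x[0]+c*F[:,0]-s*F[:,1],x[1]+s*F[:,0]+c*F[:,1],F[:,2]]
if __name__=="__main__":
    sets={}
    for n in ("side","top"):
        c=dict(np.load(n+"0.npz"));P=cloud(c).reshape(-1,3);I=c["image"].reshape(-1,3).astype(int)
        ok=(c["depth"].ravel()>0)&(np.hypot(P[:,0]-.575,P[:,1]+.19)<.14)&(P[:,2]>.012)&(P[:,2]<.14)
        g=(I[:,1]>I[:,0]+15)&(I[:,1]>I[:,2]+10)
        sets[n]=(P[ok&~g],P[ok&g])
    def run(W):
        best=None
        for yaw in (-.6,-.45,-.3):
            r=least_squares(lambda x:np.clip(sdf(tof(W,x)),0,.02),[.575,-.19,yaw],loss="soft_l1",f_scale=.003)
            if best is None or r.cost<best.cost: best=r
        print(len(W),np.round(best.x,4),round(np.degrees(best.x[2]),2),np.median(sdf(tof(W,best.x))));return best.x
    for n in sets: run(sets[n][0])
    x=run(np.r_[sets["side"][0],sets["top"][0]])
    for n in sets:
        F=tof(sets[n][1],x);F=F[(F[:,2]>.035)&(F[:,2]<.06)&(F[:,1]>-.02)&(F[:,1]<.08)]
        print(n,len(F),np.round(np.percentile(F,[1,5,50,95,99],axis=0),3).tolist())
    np.save("fix.npy",x)
    print(tow(np.array([[-52,-58,55],[-17,-58,126],[-83,28,42]])/1e3,x).round(4))
    c=dict(np.load("top0.npz"));im=cv2.resize(c["image"][110:270,180:350],None,fx=4.5,fy=4.5,interpolation=cv2.INTER_CUBIC)[...,::-1].copy()
    pts=np.array([[-75,-85,38],[75,-85,38],[75,85,38],[-75,85,38],[-52,-58,55],[-17,-58,126],[-11,-19,85],[75,-19,85],[75,75,85],[-11,75,85],[-83,28,42],[37,28,42]])/1e3
    for u in proj(c,tow(pts,x)): cv2.circle(im,tuple(int(v) for v in ((u-[180,110]+.5)*4.5)),4,(0,0,255),1)
    cv2.imwrite("pics/ov.png",im)
E
python3 fit.py
```

```text
4142 [ 0.5618 -0.177  -0.4157] -23.82 0.002351626570314031
4372 [ 0.5617 -0.1754 -0.4108] -23.54 0.0021952008633505625
8514 [ 0.5619 -0.1765 -0.4158] -23.82 0.0022633457881880235
side 416 [[-0.115, -0.008, 0.042], [-0.11, -0.006, 0.043], [-0.08, 0.025, 0.045], [-0.051, 0.059, 0.048], [-0.047, 0.063, 0.051]]
top 1236 [[-0.115, -0.007, 0.04], [-0.109, -0.004, 0.041], [-0.061, 0.027, 0.043], [-0.016, 0.06, 0.046], [-0.012, 0.063, 0.048]]
[[ 0.4909 -0.2086  0.055 ]
 [ 0.5229 -0.2227  0.126 ]
 [ 0.4972 -0.1174  0.042 ]]
```

View pics/ov.png

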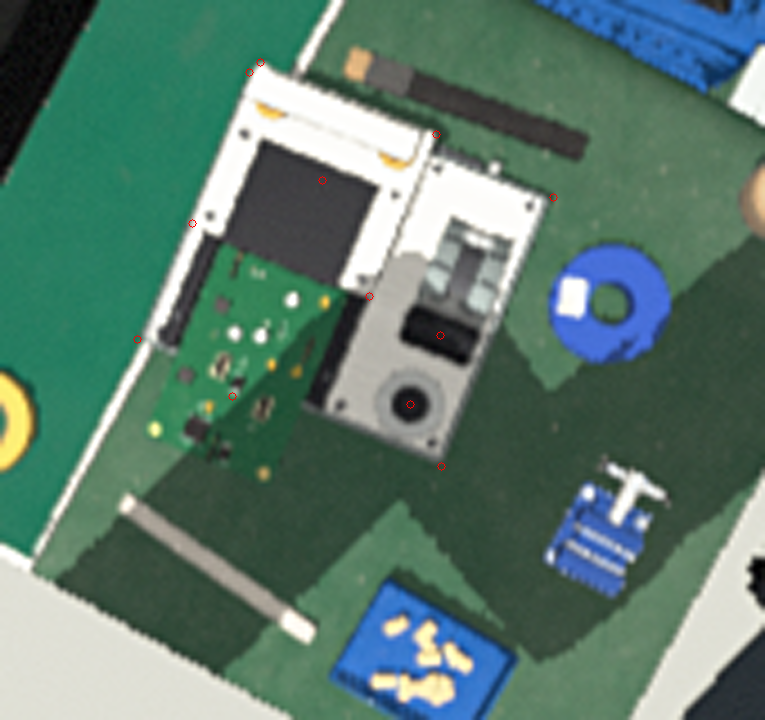

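Fit is good to a few mm: yaw is -23.8° and the board front sits at x≈-115 (about 32 mm short of home). Next I'll work out the tool deltas.

```bash
cat > go.py <<'E'
import sys
from h import *
from fit import *
from scipy.spatial.transform import Rotation as Ro
x=np.load("fix.npy"); o=robot.get_obs()
R=Ro.from_quat(o["tool_rot"]); T=np.array(o["position"])
tip=T+R.apply([0,0,.07])
print("t",o["time"],"TCP",np.round(T,4),"tipF mm",np.round(tof(tip[None],x)*1e3,1),"F",np.round(o["ft_force"],1),"w",o["grip_width"])
# desired tool: z down, y // +-fixture y
best=None
for s in (0,np.pi):
    Rd=Ro.from_euler("z",x[2]+s)*Ro.from_matrix(np.diag([1,-1,-1.]))
    rv=np.degrees((R.inv()*Rd).as_rotvec())
    if best is None or np.linalg.norm(rv)<np.linalg.norm(best[0]): best=(rv,Rd)
print("turn deg",best[0].round(2),"tool x,y,z in world\n",R.as_matrix().round(3).T)
c,s=np.cos(x[2]),np.sin(x[2])
print("fixture +x in tool",R.inv().apply([c,s,0]).round(3),"+y in tool",R.inv().apply([-s,c,0]).round(3))
for a in sys.argv[1:]:
    g=tow(np.array(eval(a),float)/1e3,x)[0]
    print(a,"world",g.round(4),"delta now",(R.inv().apply(g-tip)*1e3).round(1),"delta after turn",(best[1].inv().apply(g-tip)*1e3).round(1))
E
python3 go.py [-145,28,150] ; python3 -c "
from rig import robot;print(robot.get_obs())"
```

```text
t 0.8 TCP [ 0.4682 -0.414   0.2923] tipF mm [[  10.2 -255.   222.3]] F [0.6 0.3 0.2] w 0.08698658356099744
turn deg [ 0.   -0.   72.34] tool x,y,z in world
 [[ 0.662  0.749 -0.   ]
 [ 0.749 -0.662  0.   ]
 [ 0.    -0.    -1.   ]]
fixture +x in tool [0.303 0.953 0.   ] +y in tool [ 0.953 -0.303 -0.   ]
[-145,28,150] world [ 0.4405 -0.0924  0.15  ] delta now [ 222.6 -233.8   72.3] delta after turn [-155.2 -283.    72.3]
{'time': 0.8, 'q': array([-9.02506944e-01,  5.27422588e-01,  1.43269520e+00, -1.53566721e-05,
        1.18141412e+00, -1.78490252e-01]), 'joint_velocities': array([ 7.55028143e-04, -3.36981914e-04,  5.32183091e-05, -7.90667088e-04,
        3.69422670e-04, -1.88221903e-03]), 'joint_torque': array([-4.86406520e-05, -4.39953089e+01, -1.76977926e+01,  6.35871431e-02,
        5.03115042e-02,  7.74608878e-06]), 'position': array([ 0.46822494, -0.41395533,  0.29229754]), 'tool_rot': array([9.11700265e-01, 4.10855966e-01, 4.72680779e-07, 3.11897413e-05]), 'ft_force': array([0.57589412, 0.31819971, 0.21878376]), 'moment': array([ 0.00184136,  0.0129746 , -0.05667423]), 'grip_force': 0.0, 'grip_width': 0.08698658356099744}
```

Request:
send_rows:
  deltas: "0 0 0 0 0 9 0;0 0 0 0 0 9 0;0 0 0 0 0 9 0;0 0 0 0 0 9 0;0 0 0 0 0 9 0;0 0 0 0 0 9 0;0 0 0 0 0 9 0;0 0 0 0 0 9.3 0;0 0 0 0 0 0 0"
  newtons: 10

```text
time: 1.92
position: [0.4682, -0.4139, 0.2923]
tool_rot: [0.979, -0.205, -0.0, 0.0]
ft_force: [0.7, 0.5, -0.1]
grip_width: 0.0056
grip_force: 0.0
```

Request:
send_rows:
  deltas: "-15 -28 0 0 0 0 0;-20 -35 0 0 0 0 0;-20 -37 0 0 0 0 0;-20 -37 0 0 0 0 0;-20 -37 0 0 0 0 0;-20 -37 0 0 0 0 0;-20 -37 10 0 0 0 0;-20 -35 20 0 0 0 0;0 0 0 0 0 0 0;0 0 0 0 0 0 0"

```text
time: 3.18
position: [0.4414, -0.0931, 0.2627]
tool_rot: [0.979, -0.205, 0.001, 0.0]
ft_force: [-0.1, 0.2, -0.5]
grip_width: 0.0004
grip_force: 0.0
```

```bash
python3 go.py [-145,28,25]
python3 - <<'E'
from h import *
for n in ("top","side"):
    c=robot.camera(n);np.savez(n+"1.npz",**c);cv2.imwrite("pics/"+n+"1.png",cv2.resize(c["image"][100:280,150:360],None,fx=3.5,fy=3.3)[...,::-1])
E
```

```text
t 3.175 TCP [ 0.4414 -0.0931  0.2627] tipF mm [[-143.8   27.6  192.7]] F [-0.1  0.2 -0.5] w 0.0003512501611635905
turn deg [ 0.03 -0.12  0.16] tool x,y,z in world
 [[ 0.916 -0.401  0.002]
 [-0.401 -0.916  0.   ]
 [ 0.002 -0.001 -1.   ]]
fixture +x in tool [1.    0.003 0.002] +y in tool [ 0.003 -1.    -0.   ]
[-145,28,25] world [ 0.4405 -0.0924  0.025 ] delta now [ -1.6  -0.4 167.7] delta after turn [ -1.2  -0.4 167.7]
```

View pics/side1.png

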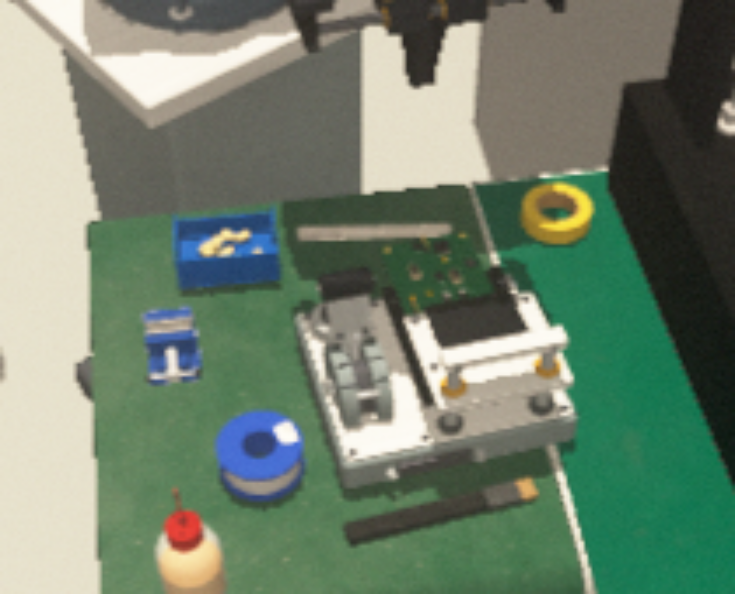

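The side view shows the fingers shut above the mat's robot-side edge, in front of the board, and everything in place. Next I descend and push the board.

Request:
send_rows:
  deltas: "0 0 30 0 0 0 0;0 0 40 0 0 0 0;0 0 40 0 0 0 0;0 0 35 0 0 0 0;0 0 23 0 0 0 0;0 0 0 0 0 0 0"

```text
time: 4.03
position: [0.4406, -0.0935, 0.093]
tool_rot: [0.978, -0.207, -0.001, -0.0]
ft_force: [0.7, -0.6, -0.4]
grip_width: 0.0007
grip_force: 0.0
```

Request:
send_rows:
  deltas: "6 0 0 0 0 0 0;6 0 0 0 0 0 0;5 0 0 0 0 0 0;5 0 0 0 0 0 0;5 0 0 0 0 0 0;5 0 0 0 0 0 0;5 0 0 0 0 0 0;5 0 0 0 0 0 0;3 0 0 0 0 0 0;0 0 0 0 0 0 0"

```text
time: 5.28
position: [0.4821, -0.1108, 0.0942]
tool_rot: [0.979, -0.206, 0.0, 0.0]
ft_force: [0.6, -0.7, 0.5]
grip_width: 0.0007
grip_force: 0.0
```

```bash
python3 go.py [-92.5,28,25]
```

```text
t 5.275 TCP [ 0.4821 -0.1108  0.0942] tipF mm [[-99.5  27.9  24.2]] F [ 0.6 -0.7  0.5] w 0.0007037970595531328
turn deg [ 0.   -0.04  0.04] tool x,y,z in world
 [[ 0.915 -0.403  0.001]
 [-0.403 -0.915  0.   ]
 [ 0.001 -0.    -1.   ]]
fixture +x in tool [1.    0.001 0.001] +y in tool [ 0.001 -1.    -0.   ]
[-92.5,28,25] world [ 0.4886 -0.1136  0.025 ] delta now [ 7.  -0.1 -0.8] delta after turn [ 7.  -0.1 -0.8]
```

Request:
send_rows:
  deltas: "2 0 0 0 0 0 0;2 0 0 0 0 0 0;1 0 0 0 0 0 0;1 0 0 0 0 0 0;0 0 0 0 0 0 0;0 0 0 0 0 0 0"

```text
time: 6.02
position: [0.4871, -0.113, 0.0942]
tool_rot: [0.979, -0.206, -0.0, -0.0]
ft_force: [0.5, 0.4, -0.3]
grip_width: 0.0007
grip_force: 0.3
```

Request:
send_rows:
  deltas: "1 0 0 0 0 0 0;0.5 0 0 0 0 0 0;0 0 0 0 0 0 0;0 0 0 0 0 0 0"

```text
time: 6.52
position: [0.4876, -0.1132, 0.0941]
tool_rot: [0.979, -0.206, -0.001, -0.0]
ft_force: [-4.4, 1.1, 3.2]
grip_width: 0.0007
grip_force: 2.5
```

Request:
send_rows:
  deltas: "0.7 0 0 0 0 0 0;0 0 0 0 0 0 0;0 0 0 0 0 0 0"

```text
time: 6.9
position: [0.4878, -0.1132, 0.0941]
tool_rot: [0.979, -0.206, -0.002, -0.0]
ft_force: [-5.7, 1.8, 3.9]
grip_width: 0.0007
grip_force: 3.2
```

```bash
python3 go.py [-92.5,28,25]
python3 - <<'E'
from h import *
from fit import *
x=np.load("fix.npy")
c=robot.camera("top");P=cloud(c)
F=tof(P.reshape(-1,3),x).reshape(384,512,3)*1e3
for r in robot.cut_out("top","board")[:1]:
    m=r["region"]&(c["depth"]>0);f=F[m];f=f[(abs(f[:,1]-28)<37)&(f[:,2]>36)&(f[:,2]<60)];print(r["p"],np.percentile(f,[1,5,50,95,99],axis=0).round(1).tolist())
cv2.imwrite("pics/top2.png",cv2.resize(c["image"][110:250,190:330],None,fx=4.2,fy=4.2,interpolation=cv2.INTER_CUBIC)[...,::-1])
E
```

```text
t 6.9 TCP [ 0.4878 -0.1132  0.0941] tipF mm [[-93.6  28.   24.1]] F [-5.7  1.8  3.9] w 0.0007024036813015059
turn deg [-0.    0.22  0.05] tool x,y,z in world
 [[ 0.915 -0.403 -0.004]
 [-0.403 -0.915 -0.   ]
 [-0.003  0.002 -1.   ]]
fixture +x in tool [ 1.     0.001 -0.004] +y in tool [ 0.001 -1.     0.   ]
[-92.5,28,25] world [ 0.4886 -0.1136  0.025 ] delta now [ 1.1  0.  -0.9] delta after turn [ 1.1  0.  -0.9]
0.75 [[-53.1, -5.4, 39.3], [-51.1, -2.5, 40.7], [-32.5, 28.7, 43.5], [-14.2, 59.3, 49.1], [-12.4, 61.8, 51.5]]
```

View pics/top2.png

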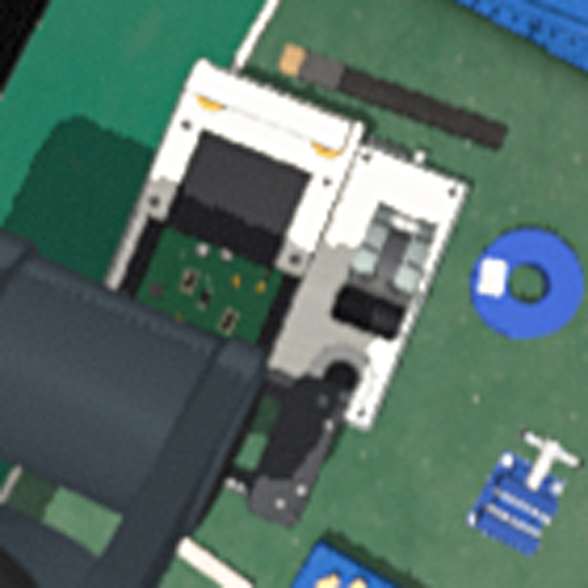

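The board is far in, at (205,290) in the crop, and the finger pushes back at 1 mm from the nominal home position. One firmer push will tell a rigid stop from a rub.

Request:
send_rows:
  deltas: "1 0 0 0 0 0 0;0.5 0 0 0 0 0 0;0 0 0 0 0 0 0;0 0 0 0 0 0 0"

```text
time: 7.5
position: [0.4881, -0.1133, 0.094]
tool_rot: [0.979, -0.206, -0.003, -0.001]
ft_force: [-7.3, 2.4, 4.2]
grip_width: 0.0003
grip_force: 4.1
```

```bash
python3 go.py [-92.5,28,25]|grep -v tool
```

```text
t 7.5 TCP [ 0.4881 -0.1133  0.094 ] tipF mm [[-93.5  28.1  24. ]] F [-7.3  2.4  4.2] w 0.0003465811732099451
 [[ 0.915 -0.403 -0.007]
 [-0.403 -0.915 -0.   ]
 [-0.006  0.003 -1.   ]]
[-92.5,28,25] world [ 0.4886 -0.1136  0.025 ] delta now [ 1.   0.1 -1. ] delta after turn [ 1.   0.1 -1. ]
```

It's rigid, so the board is home. I'll retreat, rise and check.

Request:
send_rows:
  deltas: "-5 0 0 0 0 0 0;-15 0 0 0 0 0 0;-20 0 0 0 0 0 0;0 0 -30 0 0 0 0;0 0 -40 0 0 0 0;0 0 -40 0 0 0 0;0 20 -25 0 0 0 0;0 30 0 0 0 0 0;0 36 0 0 0 0 0;0 0 0 0 0 0 0"

```text
time: 8.75
position: [0.4192, -0.179, 0.2296]
tool_rot: [0.978, -0.208, 0.001, 0.001]
ft_force: [-0.9, -0.5, -1.0]
grip_width: 0.0005
grip_force: 0.0
```

```bash
cat > chk.py <<'E'
from h import *
from fit import *
x=np.load("fix.npy")
for n in ("top","side"):
    c=robot.camera(n);np.savez(n+"9.npz",**c);F=tof(cloud(c).reshape(-1,3),x).reshape(384,512,3)*1e3
    for t in ("board","lever_grip"):
        for r in robot.cut_out(n,t)[:1]:
            f=F[r["region"]&(c["depth"]>0)]
            f=f[(abs(f[:,1]-28)<34)&(f[:,2]>36)&(f[:,2]<60)] if t=="board" else f[f[:,2]>100]
            if len(f): print(n,t,round(r["p"],2),np.percentile(f,[2,50,98],axis=0).round(1).tolist())
E
python3 chk.py; python3 go.py [-57,-58,108]
```

```text
top board 0.62 [[-80.6, -4.7, 40.1], [-46.6, 27.6, 43.6], [-12.5, 60.6, 49.6]]
top lever_grip 0.73 [[-24.7, -74.9, 102.4], [-15.1, -58.6, 133.4], [-3.6, -41.6, 136.7]]
side board 0.83 [[-82.1, -4.4, 42.3], [-64.7, 26.0, 45.4], [-45.7, 59.7, 51.5]]
side lever_grip 0.82 [[-19.6, -76.7, 101.1], [-8.3, -60.2, 126.7], [-2.2, -44.0, 138.7]]
t 9.05 TCP [ 0.4195 -0.1762  0.2291] tipF mm [[-130.4  -57.2  159.1]] F [-0.5 -0.4 -0.1] w 0.000590545401288235
turn deg [-0.01  0.01  0.12] tool x,y,z in world
 [[ 0.916 -0.402 -0.   ]
 [-0.402 -0.916 -0.   ]
 [-0.     0.    -1.   ]]
fixture +x in tool [ 1.     0.002 -0.   ] +y in tool [ 0.002 -1.     0.   ]
[-57,-58,108] world [ 0.4863 -0.2066  0.108 ] delta now [73.4  0.9 51.1] delta after turn [73.4  0.8 51.1]
```

Board front reads about -82, so it's home, and the grip is at y -58 as expected. Next, the lever.

Request:
send_rows:
  deltas: "15 0 10 0 0 0 0;25 0 15 0 0 0 0;23 1 16 0 0 0 0;10 0 10 0 0 0 0;0 0 0 0 0 0 0"

```text
time: 9.68
position: [0.4859, -0.2072, 0.177]
tool_rot: [0.979, -0.206, -0.001, -0.0]
ft_force: [-0.2, 0.3, 0.4]
grip_width: 0.0006
grip_force: 0.0
```

Request:
send_rows:
  deltas: "8 0 0 0 0 0 0;8 0 0 0 0 0 0;8 0 0 0 0 0 0;8 0 0 0 0 0 0;8 0 0 0 0 0 0;8 0 0 0 0 0 0;6 0 0 0 0 0 0;0 0 0 0 0 0 0"

```text
time: 10.68
position: [0.5359, -0.2298, 0.1784]
tool_rot: [0.979, -0.206, 0.001, 0.0]
ft_force: [0.0, -0.0, 0.9]
grip_width: 0.0004
grip_force: 0.0
```

Request:
send_rows:
  deltas: "6 0 0 0 0 0 0;6 0 0 0 0 0 0;6 0 0 0 0 0 0;6 0 0 0 0 0 0;5 0 0 0 0 0 0;0 0 0 0 0 0 0"

```text
time: 11.42
position: [0.5584, -0.2391, 0.1762]
tool_rot: [0.979, -0.206, -0.005, -0.002]
ft_force: [-4.9, 1.2, -1.4]
grip_width: 0.0002
grip_force: 2.2
```

```bash
python3 go.py [43.5,-58,108]|grep -v tool; python3 chk.py
```

```text
t 11.425 TCP [ 0.5584 -0.2391  0.1762] tipF mm [[ 21.3 -58.5 106.3]] F [-4.9  1.2 -1.4] w 0.00023431833525988538
 [[ 0.915 -0.403 -0.011]
 [-0.403 -0.915 -0.001]
 [-0.01   0.005 -1.   ]]
[43.5,-58,108] world [ 0.5782 -0.2472  0.108 ] delta now [22.2 -0.5 -2. ] delta after turn [22.2 -0.5 -1.7]
side board 0.47 [[-82.2, -3.0, 41.8], [-50.7, 34.3, 45.5], [-37.0, 59.9, 50.6]]
side lever_grip 0.5 [[37.2, -76.3, 101.5], [50.2, -60.0, 133.0], [55.1, -41.4, 137.6]]
```

Request:
send_rows:
  deltas: "5 0 0 0 0 0 0;5 0 0 0 0 0 0;4 0 0 0 0 0 0;4 0 0 0 0 0 0;0 0 0 0 0 0 0;0 0 0 0 0 0 0"

```text
time: 12.48
position: [0.5773, -0.2478, 0.1782]
tool_rot: [0.979, -0.206, -0.001, -0.0]
ft_force: [-5.0, 1.4, 3.7]
grip_width: 0.0006
grip_force: 2.6
```

```bash
python3 go.py [43.5,-58,108]|grep -v tool; python3 chk.py
```

```text
t 12.475 TCP [ 0.5773 -0.2478  0.1782] tipF mm [[ 42.7 -59.  108.2]] F [-5.   1.4  3.7] w 0.0006268925705831733
 [[ 0.915 -0.403 -0.002]
 [-0.403 -0.915  0.   ]
 [-0.002  0.001 -1.   ]]
[43.5,-58,108] world [ 0.5782 -0.2472  0.108 ] delta now [ 0.8 -1.   0.2] delta after turn [ 0.8 -1.   0.2]
top lever_grip 0.25 [[-37.4, -64.2, 114.7], [55.1, 57.3, 122.6], [65.7, 69.3, 516.8]]
```

Request:
send_rows:
  deltas: "1.5 0 0 0 0 0 0;1 0 0 0 0 0 0;0 0 0 0 0 0 0;0 0 0 0 0 0 0"

```text
time: 13.28
position: [0.5777, -0.248, 0.1781]
tool_rot: [0.979, -0.206, -0.004, -0.001]
ft_force: [-8.4, 2.7, 7.1]
grip_width: 0.0006
grip_force: 4.6
```

```bash
python3 go.py [43.5,-58,108]|grep -v tool
```

```text
t 13.275 TCP [ 0.5777 -0.248   0.1781] tipF mm [[ 42.8 -58.9 108.1]] F [-8.4  2.7  7.1] w 0.0006405088168229475
 [[ 0.915 -0.403 -0.008]
 [-0.403 -0.915 -0.   ]
 [-0.007  0.003 -1.   ]]
[43.5,-58,108] world [ 0.5782 -0.2472  0.108 ] delta now [ 0.7 -0.9  0.1] delta after turn [ 0.7 -0.9  0.1]
```

Rigid stop. I'll back off and go above the button, then look.

Request:
send_rows:
  deltas: "-5 0 0 0 0 0 0;-15 0 -5 0 0 0 0;-25 0 -15 0 0 0 0;-25 0 0 0 0 0 0;-25 0 0 0 0 0 0;0 0 0 0 0 0 0;0 0 0 0 0 0 0"

```text
time: 14.15
position: [0.4948, -0.2117, 0.1988]
tool_rot: [0.979, -0.206, 0.002, 0.001]
ft_force: [-0.5, 0.5, 0.8]
grip_width: 0.0004
grip_force: 0.0
```

```bash
python3 chk.py;python3 go.py [-52,-58,57]
python3 - <<'E'
import numpy as np,cv2
c=np.load("side9.npz")["image"];d=np.load("top9.npz")["image"]
f=lambda a:cv2.resize(a,(400,400),interpolation=cv2.INTER_CUBIC)
cv2.imwrite("pics/lev.png",np.hstack([f(c[160:260,220:320]),f(d[110:230,200:320])])[...,::-1])
E
```

```text
top lever_grip 0.53 [[50.9, -74.6, 101.0], [61.0, -57.6, 120.6], [73.2, -40.5, 124.4]]
side board 0.68 [[-81.3, -4.7, 41.9], [-59.3, 25.5, 45.6], [-36.7, 60.1, 51.5]]
t 14.45 TCP [ 0.494  -0.2112  0.1981] tipF mm [[-48.1 -59.1 128.1]] F [-0.7  0.4 -0.1] w 0.0005668415475585511
turn deg [ 0.01 -0.03  0.05] tool x,y,z in world
 [[ 0.915 -0.403  0.001]
 [-0.403 -0.915  0.   ]
 [ 0.    -0.    -1.   ]]
fixture +x in tool [1.    0.001 0.001] +y in tool [ 0.001 -1.    -0.   ]
[-52,-58,57] world [ 0.4909 -0.2086  0.057 ] delta now [-4.  -1.1 71.1] delta after turn [-3.9 -1.1 71.1]
```

View pics/lev.png

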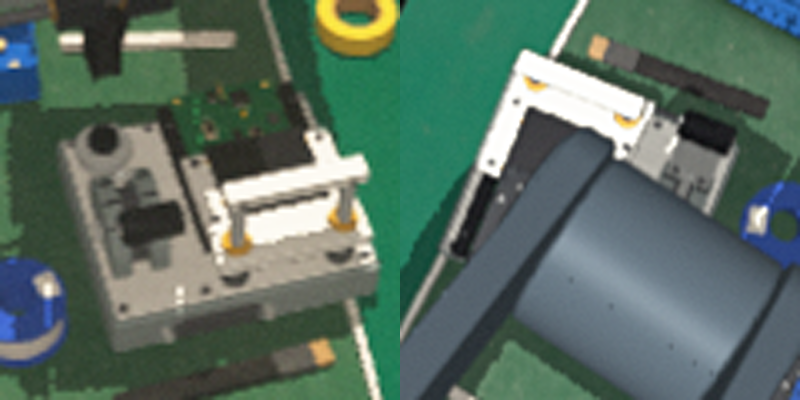

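The lever leans back at (150,220) left and (705,130) right, with its grip at x≈61, so it's at the second stop. The board is home. Next, the button at (105,140) in the left half.

Request:
send_rows:
  deltas: "-4 -1 20 0 0 0 0;0 0 25 0 0 0 0;0 0 18 0 0 0 0;0 0 5 0 0 0 0;0 0 2 0 0 0 0;0 0 2 0 0 0 0;0 0 2 0 0 0 0;0 0 2 0 0 0 0;0 0 0 0 0 0 0;0 0 0 0 0 0 0"

```text
time: 15.7
position: [0.4903, -0.2083, 0.1239]
tool_rot: [0.979, -0.206, 0.0, 0.0]
ft_force: [-3.2, 2.1, 12.5]
grip_width: 0.0005
grip_force: 6.4
```

```bash
python3 go.py [-52,-58,50]|grep -v tool
```

```text
t 15.7 TCP [ 0.4903 -0.2083  0.1239] tipF mm [[-52.6 -58.   53.9]] F [-3.2  2.1 12.5] w 0.0005201522213042215
 [[ 0.915 -0.403  0.001]
 [-0.403 -0.915  0.   ]
 [ 0.001 -0.001 -1.   ]]
[-52,-58,50] world [ 0.4909 -0.2086  0.05  ] delta now [ 0.6 -0.   3.9] delta after turn [ 0.6 -0.   3.9]
```

12.5 N at tip height 54 is too early for a 4 N button, so the closed fingers may be resting on the collar. I'll check the collar's height profile.

Run:
```python
from h import *
from fit import *
x=np.load("fix.npy")
for n in("top0","side0","side9"):
    c=dict(np.load(n+".npz"));F=tof(cloud(c).reshape(-1,3),x)*1e3;I=c["image"].reshape(-1,3).mean(1)
    r=np.hypot(F[:,0]+52,F[:,1]+58)
    for a,b in((0,4),(4,7),(7,10),(10,13),(13,16),(16,18),(20,25)):
        m=(r>=a)&(r<b)&(F[:,2]>20)&(F[:,2]<70)
        if m.any():print(n,a,b,m.sum(),np.percentile(F[m,2],[10,50,90]).round(1),I[m].mean().round())
c=robot.camera("side")
cv2.imwrite("pics/btn.png",cv2.resize(c["image"][160:230,215:285],(560,560),interpolation=cv2.INTER_CUBIC)[...,::-1])
```

```text
top0 0 4 11 [57.  58.1 59.4] 32.0
top0 4 7 21 [57.  58.6 60.1] 27.0
top0 7 10 27 [51.8 56.8 59.6] 68.0
top0 10 13 43 [47.9 49.  53.4] 144.0
top0 13 16 53 [47.6 49.1 50.4] 153.0
top0 16 18 38 [38.1 48.  50.6] 152.0
top0 20 25 124 [33.3 36.7 39.3] 164.0
side0 7 10 4 [58.8 58.8 60. ] 100.0
side0 10 13 8 [50.4 52.9 56.5] 84.0
side0 13 16 9 [50.  51.1 53.2] 120.0
side0 16 18 12 [47.9 50.1 53.2] 129.0
side0 20 25 26 [36.7 39.1 47.1] 138.0
side9 0 4 6 [58.  59.7 62.1] 35.0
side9 4 7 11 [57.5 59.9 60.9] 40.0
side9 7 10 24 [50.9 58.1 60.2] 63.0
side9 10 13 26 [49.7 51.5 58.8] 90.0
side9 13 16 30 [49.5 51.1 52.2] 120.0
side9 16 18 35 [41.3 47.2 52.1] 129.0
side9 20 25 49 [37.3 39.2 41.7] 144.0
```

View pics/btn.png

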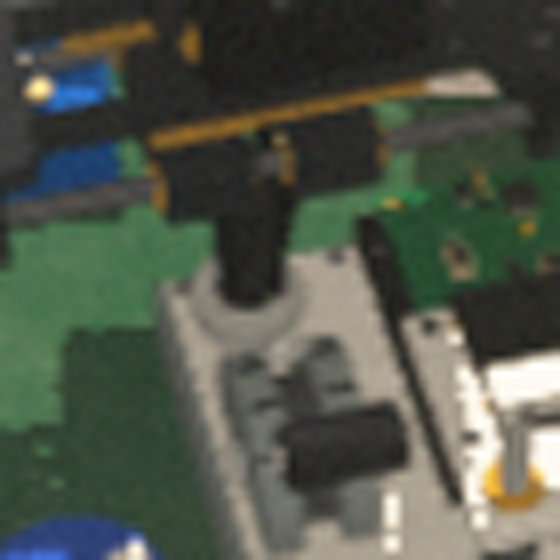

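The depth puts the collar at about 49–50 and the button top at about 58, so tip height 54 with a rigid response fits "fully down". I'll press a little more to confirm, then let go.

Request:
send_rows:
  deltas: "0 0 1 0 0 0 0;0 0 1 0 0 0 0;0 0 0 0 0 0 0;0 0 0 0 0 0 0"

```text
time: 16.25
position: [0.4903, -0.2083, 0.1237]
tool_rot: [0.979, -0.206, 0.001, 0.0]
ft_force: [-5.4, 3.8, 26.6]
grip_width: 0.0002
grip_force: 12.9
```

```bash
python3 go.py [-52,-58,50]|grep -v tool
```

```text
t 16.25 TCP [ 0.4903 -0.2083  0.1237] tipF mm [[-52.5 -58.   53.7]] F [-5.4  3.8 26.6] w 0.0001804125337053557
 [[ 0.915 -0.403  0.002]
 [-0.403 -0.915  0.001]
 [ 0.001 -0.001 -1.   ]]
[-52,-58,50] world [ 0.4909 -0.2086  0.05  ] delta now [ 0.5 -0.   3.7] delta after turn [ 0.5 -0.   3.7]
```

Request:
send_rows:
  deltas: "0 0 -2 0 0 0 0;0 0 -1 0 0 0 0;0 0 -1 0 0 0 0;0 0 0 0 0 0 0"

```text
time: 16.75
position: [0.4903, -0.2084, 0.1242]
tool_rot: [0.979, -0.206, 0.0, -0.0]
ft_force: [-2.1, 1.0, 3.6]
grip_width: 0.0005
grip_force: 1.9
```

```bash
python3 go.py [-52,-58,50]|grep -v tool
```

```text
t 16.75 TCP [ 0.4903 -0.2084  0.1242] tipF mm [[-52.6 -58.   54.2]] F [-2.1  1.   3.6] w 0.0005472570953666924
 [[ 0.915 -0.403  0.   ]
 [-0.403 -0.915 -0.   ]
 [ 0.    -0.    -1.   ]]
[-52,-58,50] world [ 0.4909 -0.2086  0.05  ] delta now [ 0.6 -0.   4.2] delta after turn [ 0.6 -0.   4.2]
```

Request:
send_rows:
  deltas: "0 0 -1 0 0 0 0;0 0 -1 0 0 0 0;0 0 0 0 0 0 0;0 0 0 0 0 0 0"

```text
time: 17.25
position: [0.4903, -0.2084, 0.1262]
tool_rot: [0.979, -0.206, 0.0, -0.0]
ft_force: [-1.5, 0.7, 2.5]
grip_width: 0.0007
grip_force: 1.3
```

Request:
send_rows:
  deltas: "0 0 -1 0 0 0 0;0 0 -1 0 0 0 0;0 0 0 0 0 0 0;0 0 0 0 0 0 0"

```text
time: 17.75
position: [0.4903, -0.2084, 0.1282]
tool_rot: [0.979, -0.206, 0.0, 0.0]
ft_force: [-0.4, 0.6, 2.0]
grip_width: 0.0009
grip_force: 0.8
```

The spring force falls off smoothly over the 5 mm, so the button was fully down. I'll retract clear and check everything.

Request:
send_rows:
  deltas: "0 0 -5 0 0 0 0;0 0 -25 0 0 0 0;0 0 -40 0 0 0 0;0 0 -40 0 0 0 0;-30 0 -20 0 0 0 0;-40 0 0 0 0 0 0;-30 0 0 0 0 0 0;0 0 0 0 0 0 0;0 0 0 0 0 0 0"

```text
time: 18.88
position: [0.3999, -0.169, 0.2588]
tool_rot: [0.979, -0.206, 0.001, 0.001]
ft_force: [1.2, 0.5, -0.2]
grip_width: 0.0004
grip_force: 0.0
```

```bash
python3 chk.py;python3 go.py|head -1
python3 - <<'E'
import numpy as np,cv2
c=np.load("side9.npz")["image"];d=np.load("top9.npz")["image"]
f=lambda a:cv2.resize(a,(400,400),interpolation=cv2.INTER_CUBIC)
cv2.imwrite("pics/fin.png",np.hstack([f(c[150:300,175:325]),f(d[100:280,190:370])])[...,::-1])
E
```

```text
top board 0.72 [[-80.5, -4.8, 40.0], [-46.7, 27.6, 43.5], [-13.0, 60.6, 49.6]]
top lever_grip 0.71 [[50.6, -74.0, 100.8], [60.7, -57.1, 120.8], [72.2, -40.6, 124.9]]
side board 0.94 [[-80.8, -4.7, 42.4], [-58.8, 25.8, 45.4], [-36.1, 59.1, 51.6]]
t 19.175 TCP [ 0.3993 -0.1684  0.2581] tipF mm [[-152.   -58.2  188.1]] F [-0.2  0.2  0.9] w 0.0010711262646604615
```

View pics/fin.png

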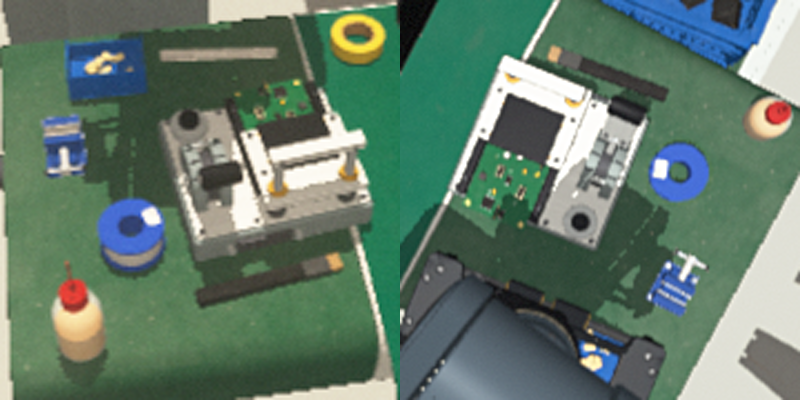

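The final views show the board home, the lever back at its second stop, the button released and the bystanders unmoved.

```bash
python3 -c "
from rig import robot;print(robot.hand_in())"
```

```text
the job is handed in; nothing more can be done
None
```

I pushed the board home against its back stops, pushed the lever through to its second stop, pressed the start button fully down and let it go, then handed the job in at about 19 s with nothing else moved.

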